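# Bring the tray of loose punches to the press stand

### The job

Two punches lie loose in one of the two metal carrying trays; the other tray holds nuts. Pick up the tray with the punches by its bar, carry it level so that neither punch comes out, and set it down gently (do not drop it) in the middle of the low slotted stand, its long sides parallel to the stand's long sides. Let go of it there.

Things in the scene. Friction and masses are not known exactly. Their poses are not given: they have to be found in the camera images.
- punch_tray: open grey sheet-metal tray, 130 (its x) x 90 (y) mm, walls 28 high, 4 thick, floor 4 thick, 0.3-0.55 kg, loose; holds two punches (its twin holds two nuts). A wooden carrying bar 16 wide (y), 16 high runs along x over its middle, strap at each end: centre 72 mm, top 80 mm above the underside, clear below and beside. Origin: centre of underside, z up; a half turn is the same.
- stand: low stand fixed to the bench: green cast-iron foot with a flat steel top 220 mm (its x) by 170 mm (its y), crossed lengthwise by two flush dark slots that nothing catches on. Top 60 mm above the bench, nothing on it. Origin: centre of the underside, on the bench, z up; its yaw varies.
- punch_a: lies loose in punch_tray, its own x axis (from body to nose) roughly level but free to roll and slide about: a plain dark steel press punch, 48 mm long, 0.06-0.09 kg: a round body 18 mm in diameter and 32 mm long, then a slimmer round nose 9 mm in diameter and 16 mm long. Origin on its axis, at mid-length.
- punch_b: lies loose in punch_tray, its own x axis (from body to nose) roughly level but free to roll and slide about: a plain dark steel press punch, 48 mm long, 0.06-0.09 kg: a round body 18 mm in diameter and 32 mm long, then a slimmer round nose 9 mm in diameter and 16 mm long. Origin on its axis, at mid-length.
Mind the look-alikes: they are no part of the job. What is shaped like the punch_a but pink or purple is not meant.

How it is judged:
By the outcome, as a careful person would: the job done as asked, in the order asked, and still so for the second after the job is handed in, with the robot touching nothing.
It also fails if it takes over 46 s, if anything falls off the work surface, if the arm or the gripper's body presses on something with over 40 N, if the wrist force passes 120 N, or if a joint passes its speed limit or range.

### The arm

A 7-joint arm with a two-finger parallel gripper is mounted at the origin on the work surface. World frame = base frame: x ahead of the robot, y to its left, z up, the work surface at z = 0. Lengths are in m, angles in rad, forces in N, time in s.
With the tool pointing down it reaches from about 0.4 to 0.875 m from the base axis. Payload 6.5 kg.
Tool frame: the origin (TCP) lies between the finger pads; the fingertips stand r.finger_overhang ahead of it and the grasp point (between the pads) lies 6 mm ahead of it (r.finger_overhang is the distance from the TCP to the fingertips, in m); z points along the fingers, y is the line along which they close (so a half turn about z gives the same grasp; the last joint's range is limited). The gripper opens to 85 mm and grips with 20 to 120 N. Pads are 22 mm wide; open, the fingers measure 114 mm over their backs; the gripper's body (76 mm by 85 mm) begins 54 mm behind the grasp point. The pads swing forward as they close: fully open they stand 13 mm farther back than shut.
Start: joints at [-1.167, 0.536, -0.004, 1.538, 0.003, 1.067, -0.071], TCP at [0.294, 0.58, 0.256] pointing down, gripper open.
Joint ranges: [-2.7, 2.7], [-0.37, 2.16], [-1.27, 1.26], [0.24, 2.4], [-1.31, 4.45], [0.19, 1.91], [-2.76, 2.76]. Speed limits (rad/s): [2.39, 2.39, 3.14, 3.14, 3.14, 3.14, 3.14].

### API

Orientations are given as a rotation vector (axis times angle).
In Python, from station import observe, cams, close_job, spotter, r gives the robot as it stands.
- The arm moves only by the tool play_rows, never from a script. Its argument "motion" is a list of rows, each an object of numbers: "tx", "ty", "tz": the shift along the tool's x, y, z in mm; "ax", "ay", "az": the turn, a rotation vector about the tool's x, y, z in rad. In form: [{"tx": .., "ty": .., "tz": .., "ax": .., "ay": .., "az": ..}, ...]. A call has 1 to 20 rows; each row is the pose to reach, as a shift and turn from the pose commanded when the call began, along the tool's axes at that moment; what a row does not reach only later rows make up. A row lasts 1/8 s, in which the tool goes at most 62.5 mm and 10.7 degrees, less where a joint would pass 70% of its speed; a pose out of reach is approached as far as the arm can. A call with a gripper value outside its range is refused whole. "claw" is the closure, from -1 (fully open) to 1 (shut), so that 0 is half open, set as the call begins (left out, the last holds). The fingers move at their own pace and stop on an object; the grip force is fixed at half the most. Time passes only in rows, so rows that repeat a pose let the fingers close. It gives the time, the measured TCP pose, the force, the opening and the grip force at its end, in the units of the state.
- observe(): the state, without advancing time (a new reading comes with each control period).
- cams.snapshot(name): name is "side" or "top" or "wrist"; returns the picture (420x560x3 uint8, red, green, blue); there is no depth.
- cams.camera_model(name): a dict with "fx", "fy", "cx", "cy" (pixels), "cam_to_world" (4x4, takes a point from camera to world coordinates). Camera axes: x right, y up, looking along -z (the intrinsics and any distortion apply to the point x, -y, -z); pixel columns grow to the right and rows downward; lengths in m; the calibration is good to about 2 mm. A picture is of the moment at which its call begins: read the wrist's pose just before it. camera_model takes no time and is no camera call; for the wrist camera it gives the pose at the moment of the call.
- close_job(): hands the job in; it is judged then, once.
Trained networks look in the newest picture that a camera, given by its name, has taken for a name from the list of things; names that differ only in an ending like _2 or _b are one class to them, and where a whole thing is asked for, a point or a joint stands for the part that bears it (a point fixed in the world has none). Each returns a list of dicts, best first, with "p" (0 to 1); they miss things now and then, are a little off and sometimes report something else, mostly with a low value. They report only what shows in the picture. A call takes as long as a camera call. They do not tell look-alikes from the thing itself.
- spotter.find_in(camera, query): "at" ([x, y, z] in m, in world coordinates, good to about 4 mm: the middle of the surface that is visible of it).
- spotter.masks_of(camera, query): "mask" (420x560 bool, what is visible of it).
- spotter.place_of(camera, query): "at" ([x, y, z] in m, in world coordinates, good to about 4 mm: a listed point, or the origin of a listed thing).
The state is a dict: "time_s": time; "joints": joint angles; "qd": joint speeds; "tau": joint torques, N m; "tool_pos": TCP position; "eef_rot": TCP orientation; "wrist_force": force on the tool from outside, world axes, zero at the start; "torque": the same for the moment, N m; "opening": finger opening in m; "grip_force": force on a finger pad.
Only numpy, scipy, OpenCV 4.12 (cv2) and the standard library are available. Lean on these libraries where they do the work, as an engineer would, in place of code of your own. Each camera call takes 0.05 s, during which the arm holds its last target. There are 200 camera calls.

## Working session

There is one attempt and no reset: what is moved stays moved. The work goes in short steps, Python scripts to look and compute and a tool call to move; the robot and the scene stay as the last step left them, time stands still between calls to the robot, and variables do not carry over. Pictures are saved under pics/ and viewed, at most 10 in all, crops included, and the job is handed in when it is done.

Besides the shell and the picture viewer there is one more tool, called as a command line: name --argument value ..., lists and objects as JSON in quotes. play_rows: Moves the arm, as the interface text tells. Its arguments: {"type":"object","properties":{"motion":{"type":"array"},"claw":{"type":"number"}},"required":["motion"]}

```bash
mkdir -p pics; ls
python3 - <<'E'
from station import observe, cams, spotter, r
import cv2,numpy as np
s=observe();print(s['time_s'],s['tool_pos'],s['eef_rot'],s['opening'],r.finger_overhang)
for n in ("top","side"):
    im=cams.snapshot(n);cv2.imwrite(f"pics/{n}0.png",im[:,:,::-1])
    m=cams.camera_model(n);print(n,m['fx'],m['cx'],m['cy'],np.round(m['cam_to_world'],3).tolist(),m.keys())
    for q in ("punch_tray","stand","punch_a"):
        print(q,[(np.round(d['at'],3).tolist(),round(d['p'],2)) for d in spotter.place_of(n,q)])
E
```

```text
pics
0.0 [0.29399459 0.57904028 0.25539925] [-7.31022432e-01 -3.05501727e+00  2.74485223e-03] 0.08567835548661318 0.025
top 388.02529892739597 274.90698198955323 214.83078942167484 [[-0.009, 0.994, -0.107, 0.371], [-1.0, -0.007, 0.023, 0.016], [0.023, 0.107, 0.994, 0.827], [0.0, 0.0, 0.0, 1.0]] dict_keys(['fx', 'fy', 'cx', 'cy', 'cam_to_world'])
punch_tray [([0.468, -0.315, -0.004], 0.8)]
stand [([0.512, -0.03, 0.003], 0.86)]
punch_a [([0.454, -0.29, 0.015], 0.64), ([0.489, -0.202, 0.012], 0.49), ([0.36, -0.218, 0.005], 0.44), ([0.46, -0.338, 0.012], 0.38)]
side 455.0071446753631 272.35120640614673 210.08986941007632 [[0.968, 0.192, -0.164, 0.33], [-0.252, 0.739, -0.625, -0.524], [0.001, 0.646, 0.763, 0.716], [0.0, 0.0, 0.0, 1.0]] dict_keys(['fx', 'fy', 'cx', 'cy', 'cam_to_world'])
punch_tray [([0.467, -0.315, -0.001], 0.65)]
stand [([0.518, -0.025, 0.004], 0.58)]
punch_a [([0.354, -0.218, 0.01], 0.86), ([0.466, -0.337, 0.013], 0.7), ([0.491, -0.199, 0.009], 0.63), ([0.457, -0.291, 0.014], 0.52), ([0.514, -0.029, 0.004], 0.44)]
```

View pics/top0.png

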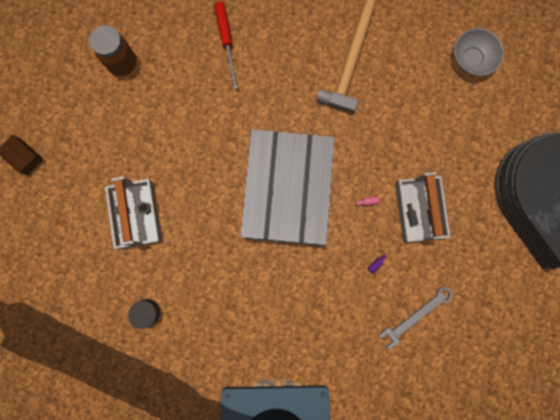

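View pics/side0.png

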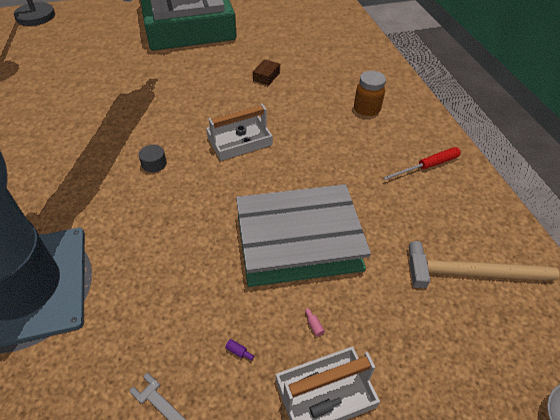

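The top view shows the punch tray at about (423,208), with a dark punch at (411,215). The nut tray is at (133,213), the stand at (288,188), and the pink and purple decoys at (368,201) and (377,263). The side view agrees, with the punch tray at (327,390).

```bash
cat > h.py <<'E'
import numpy as np,cv2
from scipy.spatial.transform import Rotation as R
from station import observe, cams, spotter, r
def ray(m,px):
    px=np.atleast_2d(np.asarray(px,float)); T=np.array(m['cam_to_world'])
    d=np.c_[(px[:,0]-m['cx'])/m['fx'],-(px[:,1]-m['cy'])/m['fy'],-np.ones(len(px))]@T[:3,:3].T
    return T[:3,3],d
def onz(m,px,z):
    o,d=ray(m,px); return o+d*((z-o[2])/d[:,2])[:,None]
def rect(m,mask,z):
    ys,xs=np.nonzero(mask); P=onz(m,np.c_[xs,ys],z)[:,:2]
    c,(w,h),a=cv2.minAreaRect((P*1000).astype(np.float32))
    if w<h: w,h,a=h,w,a+90
    return np.round(c,1),round(w,1),round(h,1),round((a+90)%180-90,2)
def bar(im,reg):   # orange wood mask inside a boolean region
    hsv=cv2.cvtColor(im,cv2.COLOR_RGB2HSV)
    return hsv
def delta(p,rotvec=None,s=None):
    s=s or observe(); Rt=R.from_rotvec(s['eef_rot'])
    return np.round(Rt.inv().apply(np.array(p)-s['tool_pos'])*1000,1), (np.round((Rt.inv()*rotvec).as_rotvec(),3) if rotvec is not None else None)
E
python3 - <<'E'
from h import *
im=cams.snapshot("top");m=cams.camera_model("top")
k=spotter.masks_of("top","stand")[0]['mask'];print('stand',rect(m,k,.06))
for d in spotter.masks_of("top","punch_tray"): print('tray',d['p'],rect(m,d['mask'],.028),d['mask'].sum())
P=onz(m,[[433,174],[441,237],[250,131],[333,138],[325,244],[242,237]],.06);print(P.round(3))
print('bar80',onz(m,[[433,174],[441,237]],.08).round(3))
for T in [(.53,.2,.255),(.5,-.28,.3)]:
    print(T,delta(T))
print(R.from_rotvec(observe()['eef_rot']).as_matrix().round(3))
E
```

```text
stand (array([512.1, -27.7]), 222.4, 170.5, -5.72)
tray 0.87 (array([ 473. , -309.2]), 141.2, 101.1, 5.66) 2835
[[ 0.535 -0.324  0.06 ]
 [ 0.407 -0.333  0.06 ]
 [ 0.626  0.047  0.06 ]
 [ 0.611 -0.122  0.06 ]
 [ 0.395 -0.101  0.06 ]
 [ 0.411  0.063  0.06 ]]
bar80 [[ 0.531 -0.315  0.08 ]
 [ 0.406 -0.324  0.08 ]]
(0.53, 0.2, 0.255) (array([-382. , -231.7,    1.3]), None)
(0.5, -0.28, 0.3) (array([-572.6, -673.3,  -43.7]), None)
[[-0.892  0.453  0.   ]
 [ 0.453  0.892 -0.   ]
 [-0.    -0.    -1.   ]]
```

play_rows --motion '[{"tx": -50,"ty": -30,"tz": -10,"az": -0.04},{"tx": -100,"ty": -60,"tz": -20,"az": -0.08},{"tx": -150,"ty": -90,"tz": -30,"az": -0.12},{"tx": -200,"ty": -120,"tz": -40,"az": -0.16},{"tx": -250,"ty": -150,"tz": -45,"az": -0.2},{"tx": -300,"ty": -180,"tz": -45,"az": -0.24},{"tx": -345,"ty": -210,"tz": -45,"az": -0.28},{"tx": -380,"ty": -250,"tz": -45,"az": -0.32},{"tx": -410,"ty": -300,"tz": -45,"az": -0.36},{"tx": -435,"ty": -355,"tz": -45,"az": -0.4},{"tx": -460,"ty": -410,"tz": -45,"az": -0.44},{"tx": -485,"ty": -465,"tz": -45,"az": -0.48},{"tx": -510,"ty": -520,"tz": -45,"az": -0.52},{"tx": -535,"ty": -575,"tz": -45,"az": -0.55},{"tx": -555,"ty": -630,"tz": -45,"az": -0.55},{"tx": -565,"ty": -690,"tz": -45,"az": -0.55},{"tx": -565,"ty": -710,"tz": -45,"az": -0.55},{"tx": -565,"ty": -710,"tz": -45,"az": -0.55},{"tx": -565,"ty": -710,"tz": -45,"az": -0.55}]'

```text
schema error: expected keys tx, ty, tz, ax, ay, az
```

Run:
```python
from h import *
s=observe();print(s['time_s'],s['tool_pos'],np.round(s['joints'],3),s['wrist_force']);print(R.from_rotvec(s['eef_rot']).as_matrix().round(3))
m=cams.camera_model("wrist")
im=cams.snapshot("wrist");cv2.imwrite("pics/w1.png",im[:,:,::-1]);np.savez("w1",im=im,**m)
print(m['fx'],m['cx'],m['cy'],np.round(m['cam_to_world'],3).tolist())
for q in ("punch_tray","punch_a"):
    print(q,[(np.round(d['at'],3).tolist(),round(d['p'],2)) for d in spotter.place_of("wrist",q)])
```

```text
0.55 [0.29426143 0.57955096 0.25628197] [-1.167  0.536 -0.004  1.538  0.003  1.067 -0.071] [ 0.52742849  0.40472184 -0.6313677 ]
[[-0.892  0.453  0.   ]
 [ 0.453  0.892 -0.   ]
 [-0.    -0.    -1.   ]]
304.48736121283736 278.6269568866443 209.48340658014533 [[0.453, -0.847, -0.279, 0.222], [0.892, 0.43, 0.142, 0.615], [-0.0, -0.313, 0.95, 0.373], [0.0, 0.0, 0.0, 1.0]]
punch_tray []
punch_a []
```

View pics/w1.png

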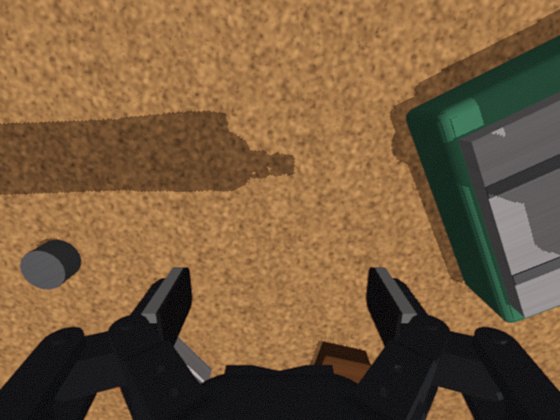

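The wrist picture shows bare bench at the start pose, with a green machine on the right at (490,200). The move was refused because every row needs all six keys.

play_rows --motion '[{"tx": -50,"ty": -30,"tz": -10,"ax": 0,"ay": 0,"az": -0.04},{"tx": -100,"ty": -60,"tz": -20,"ax": 0,"ay": 0,"az": -0.08},{"tx": -150,"ty": -90,"tz": -30,"ax": 0,"ay": 0,"az": -0.12},{"tx": -200,"ty": -120,"tz": -40,"ax": 0,"ay": 0,"az": -0.16},{"tx": -250,"ty": -150,"tz": -45,"ax": 0,"ay": 0,"az": -0.2},{"tx": -300,"ty": -180,"tz": -45,"ax": 0,"ay": 0,"az": -0.24},{"tx": -345,"ty": -210,"tz": -45,"ax": 0,"ay": 0,"az": -0.28},{"tx": -380,"ty": -250,"tz": -45,"ax": 0,"ay": 0,"az": -0.32},{"tx": -410,"ty": -300,"tz": -45,"ax": 0,"ay": 0,"az": -0.36},{"tx": -435,"ty": -355,"tz": -45,"ax": 0,"ay": 0,"az": -0.4},{"tx": -460,"ty": -410,"tz": -45,"ax": 0,"ay": 0,"az": -0.44},{"tx": -485,"ty": -465,"tz": -45,"ax": 0,"ay": 0,"az": -0.48},{"tx": -510,"ty": -520,"tz": -45,"ax": 0,"ay": 0,"az": -0.52},{"tx": -535,"ty": -575,"tz": -45,"ax": 0,"ay": 0,"az": -0.55},{"tx": -555,"ty": -630,"tz": -45,"ax": 0,"ay": 0,"az": -0.55},{"tx": -565,"ty": -690,"tz": -45,"ax": 0,"ay": 0,"az": -0.55},{"tx": -565,"ty": -710,"tz": -45,"ax": 0,"ay": 0,"az": -0.55},{"tx": -565,"ty": -710,"tz": -45,"ax": 0,"ay": 0,"az": -0.55},{"tx": -565,"ty": -710,"tz": -45,"ax": 0,"ay": 0,"az": -0.55}]'

```text
time_s: 3.08
tool_pos: [0.4776, -0.3076, 0.3013]
eef_rot: [-0.129, 3.138, 0.001]
wrist_force: [1.5, 0.6, 0.2]
opening: 0.0856
grip_force: 0.0
```

Run:
```python
from h import *
s=observe();print(s['time_s'],s['tool_pos'],np.round(s['joints'],3),s['wrist_force']);print(R.from_rotvec(s['eef_rot']).as_matrix().round(3))
m=cams.camera_model("wrist")
im=cams.snapshot("wrist");cv2.imwrite("pics/w2.png",im[:,:,::-1]);np.savez("w2",im=im,**m)
print(m['fx'],m['cx'],m['cy'],np.round(m['cam_to_world'],3).tolist())
for q in ("punch_tray","punch_a"):
    print(q,[(np.round(d['at'],3).tolist(),round(d['p'],2)) for d in spotter.place_of("wrist",q)])
```

```text
3.075 [ 0.47757527 -0.30760328  0.30128543] [ 0.273  0.355  0.284  1.725 -0.112  1.077  2.247] [1.50857405 0.6043718  0.20665269]
[[-0.997 -0.082  0.   ]
 [-0.082  0.997  0.001]
 [-0.001  0.001 -1.   ]]
304.48736121283736 278.6269568866443 209.48340658014533 [[-0.082, -0.946, -0.312, 0.397], [0.997, -0.078, -0.027, -0.315], [0.001, -0.314, 0.95, 0.418], [0.0, 0.0, 0.0, 1.0]]
punch_tray [([0.468, -0.315, 0.001], 0.78)]
punch_a [([0.46, -0.338, 0.014], 0.97), ([0.488, -0.2, 0.009], 0.81), ([0.468, -0.314, -0.003], 0.71), ([0.363, -0.219, 0.013], 0.66), ([0.462, -0.293, 0.012], 0.57)]
```

View pics/w2.png

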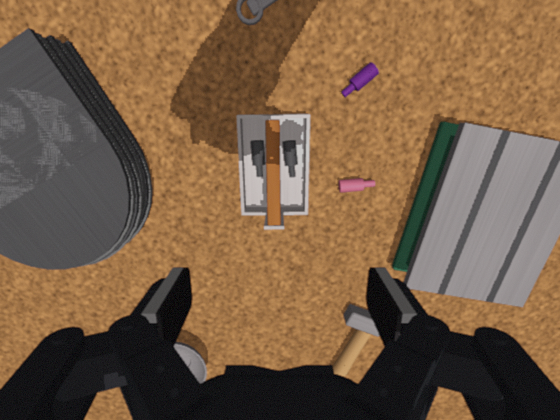

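The wrist view shows the punch tray at (273,165), with punches at (258,157) and (290,157) on either side of the bar. The bar runs from (273,122) to (275,225), and the stand is on the right. Next I'll segment the bar in both views and triangulate it.

Run:
```python
from h import *
def barmask(cam):
    m=cams.camera_model(cam); im=cams.snapshot(cam)
    k=spotter.masks_of(cam,"punch_tray")[0]['mask'].astype(np.uint8)
    hull=np.zeros_like(k); ys,xs=np.nonzero(k); cv2.fillConvexPoly(hull,cv2.convexHull(np.c_[xs,ys].astype(np.int32)),1)
    hsv=cv2.cvtColor(im,cv2.COLOR_RGB2HSV); b=((hsv[...,1]>110)&(hull>0)).astype(np.uint8)
    b=cv2.morphologyEx(b,cv2.MORPH_OPEN,np.ones((3,3)))
    n,l,st,c=cv2.connectedComponentsWithStats(b); i=1+st[1:,4].argmax(); ys,xs=np.nonzero(l==i)
    P=np.c_[xs,ys].astype(np.float32); box=cv2.boxPoints(cv2.minAreaRect(P)); print(cam,P.mean(0),cv2.minAreaRect(P),st[1:,4])
    q=np.array([P[ys<=ys.min()+6].mean(0),P[ys>=ys.max()-6].mean(0)])
    return m,P.mean(0),q
mt,ct,qt=barmask("top"); mw,cw,qw=barmask("wrist")
def tri(a,b):
    (o1,d1),(o2,d2)=ray(mt,a),ray(mw,b); A=np.c_[d1[0],-d2[0]]
    x=np.linalg.lstsq(A,o2-o1,rcond=None)[0]; p,q=o1+d1[0]*x[0],o2+d2[0]*x[1]; return (p+q)/2,np.linalg.norm(p-q)
print('centre',tri(ct,cw)); print('ends',tri(qt[0],qw[1]),tri(qt[1],qw[0]))
for n,m,q,c in (("top",mt,qt,ct),("wrist",mw,qw,cw)):
    P=onz(m,q,.08);d=P[0]-P[1] if n=="top" else P[1]-P[0];print(n,P.round(4),np.degrees(np.arctan2(d[1],d[0])),onz(m,c,.08).round(4))
k=spotter.masks_of("wrist","stand")[0]['mask'];
```

```text
top [433.65048 205.3576 ] ((433.33843994140625, 205.28819274902344), (60.927467346191406, 10.903507232666016), 82.40535736083984) [618]
wrist [273.32028 172.65683] ((273.1688232421875, 172.99098205566406), (104.1391372680664, 13.066374778747559), 89.22578430175781) [1355  127  106]
centre (array([ 0.46798885, -0.31607947,  0.07181713]), np.float64(0.003172500797234819))
ends (array([ 0.52390128, -0.31018672,  0.07680184]), np.float64(0.0019256752795564216)) (array([ 0.41461376, -0.32046379,  0.07368405]), np.float64(0.004253840048730473))
top [[ 0.5223 -0.3083  0.08  ]
 [ 0.4164 -0.3176  0.08  ]] 5.007070195451179 [[ 0.4685 -0.3129  0.08  ]]
wrist [[ 0.4122 -0.3204  0.08  ]
 [ 0.5237 -0.3106  0.08  ]] 5.065027702682111 [[ 0.4647 -0.3158  0.08  ]]
```

play_rows --motion '[{"tx": 6,"ty": -3,"tz": 45,"ax": 0,"ay": 0,"az": -0.006},{"tx": 11,"ty": -6,"tz": 95,"ax": 0,"ay": 0,"az": -0.006},{"tx": 11,"ty": -6,"tz": 145,"ax": 0,"ay": 0,"az": -0.006},{"tx": 11,"ty": -6,"tz": 185,"ax": 0,"ay": 0,"az": -0.006},{"tx": 11,"ty": -6,"tz": 205,"ax": 0,"ay": 0,"az": -0.006},{"tx": 11,"ty": -6,"tz": 216,"ax": 0,"ay": 0,"az": -0.006},{"tx": 11,"ty": -6,"tz": 222,"ax": 0,"ay": 0,"az": -0.006},{"tx": 11,"ty": -6,"tz": 222,"ax": 0,"ay": 0,"az": -0.006},{"tx": 11,"ty": -6,"tz": 222,"ax": 0,"ay": 0,"az": -0.006}]'

```text
time_s: 4.6
tool_pos: [0.4667, -0.3165, 0.0801]
eef_rot: [-0.135, 3.137, -0.001]
wrist_force: [0.0, 1.5, -0.0]
opening: 0.0856
grip_force: 0.0
```

Run:
```python
from h import *
s=observe();print(s['time_s'],s['tool_pos'],s['wrist_force'],s['opening'])
im=cams.snapshot("wrist");cv2.imwrite("pics/w3.png",im[:,:,::-1])
```

```text
4.6 [ 0.46669998 -0.31646198  0.0801049 ] [ 0.04729669  1.46900803 -0.0161809 ] 0.08555454487375945
```

View pics/w3.png

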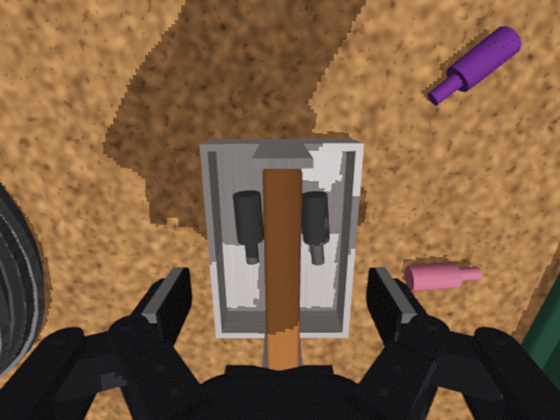

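The wrist view shows the bar at x≈283, almost midway between the fingertips at 190 and 368, with both punches inside the tray. Closing now.

play_rows --claw 1 --motion '[{"tx": 0,"ty": 1,"tz": 2,"ax": 0,"ay": 0,"az": 0},{"tx": 0,"ty": 1,"tz": 2,"ax": 0,"ay": 0,"az": 0},{"tx": 0,"ty": 1,"tz": 2,"ax": 0,"ay": 0,"az": 0},{"tx": 0,"ty": 1,"tz": 2,"ax": 0,"ay": 0,"az": 0},{"tx": 0,"ty": 1,"tz": 2,"ax": 0,"ay": 0,"az": 0},{"tx": 0,"ty": 1,"tz": 2,"ax": 0,"ay": 0,"az": 0},{"tx": 0,"ty": 1,"tz": 2,"ax": 0,"ay": 0,"az": 0},{"tx": 0,"ty": 1,"tz": 2,"ax": 0,"ay": 0,"az": 0}]'

```text
time_s: 5.65
tool_pos: [0.4661, -0.3149, 0.0774]
eef_rot: [0.136, -3.139, -0.001]
wrist_force: [-1.8, 2.3, 5.0]
opening: 0.0151
grip_force: 59.2
```

play_rows --motion '[{"tx": 0,"ty": 0,"tz": -1,"ax": 0,"ay": 0,"az": 0},{"tx": 0,"ty": 0,"tz": -3,"ax": 0,"ay": 0,"az": 0},{"tx": 0,"ty": 0,"tz": -7,"ax": 0,"ay": 0,"az": 0},{"tx": 0,"ty": 0,"tz": -13,"ax": 0,"ay": 0,"az": 0},{"tx": 0,"ty": 0,"tz": -20,"ax": 0,"ay": 0,"az": 0},{"tx": 0,"ty": 0,"tz": -28,"ax": 0,"ay": 0,"az": 0},{"tx": 0,"ty": 0,"tz": -37,"ax": 0,"ay": 0,"az": 0},{"tx": 0,"ty": 0,"tz": -47,"ax": 0,"ay": 0,"az": 0},{"tx": 0,"ty": 0,"tz": -57,"ax": 0,"ay": 0,"az": 0},{"tx": 0,"ty": 0,"tz": -67,"ax": 0,"ay": 0,"az": 0},{"tx": 0,"ty": 0,"tz": -77,"ax": 0,"ay": 0,"az": 0},{"tx": 0,"ty": 0,"tz": -86,"ax": 0,"ay": 0,"az": 0},{"tx": 0,"ty": 0,"tz": -93,"ax": 0,"ay": 0,"az": 0},{"tx": 0,"ty": 0,"tz": -98,"ax": 0,"ay": 0,"az": 0},{"tx": 0,"ty": 0,"tz": -100,"ax": 0,"ay": 0,"az": 0},{"tx": 0,"ty": 0,"tz": -100,"ax": 0,"ay": 0,"az": 0},{"tx": 0,"ty": 0,"tz": -100,"ax": 0,"ay": 0,"az": 0}]'

```text
time_s: 7.78
tool_pos: [0.4659, -0.315, 0.177]
eef_rot: [0.135, -3.138, -0.0]
wrist_force: [0.4, 0.7, -5.7]
opening: 0.0148
grip_force: 58.5
```

Run:
```python
from h import *
s=observe();print(s['time_s'],s['tool_pos'],s['wrist_force'],s['torque'],s['opening'],np.round(s['joints'],3))
im=cams.snapshot("wrist");s2=cams.snapshot("side")
cv2.imwrite("pics/w4.png",np.hstack([im,s2])[:,:,::-1][:, :, :] if 0 else cv2.resize(np.hstack([im,s2])[:,:,::-1],(800,300),interpolation=cv2.INTER_AREA))
for c in("top","side"):
    print(c,[(np.round(d['at'],4).tolist(),round(d['p'],2)) for d in spotter.place_of(c,"stand")] if c=="side" else (cams.snapshot("top") is None))
m=cams.camera_model("side");k=spotter.masks_of("side","stand")[0]['mask'];print(k.sum())
m=cams.camera_model("top");k=spotter.masks_of("top","stand")[0]['mask'];print(rect(m,k,.06))
m=cams.camera_model("top");k=spotter.masks_of("top","punch_tray")
print([rect(m,d['mask'],.128) for d in k])
```

```text
7.775 [ 0.46589419 -0.31501573  0.17699534] [ 0.4187126   0.66245961 -5.74458542] [0.01115754 0.00311642 0.01658621] 0.014761397276969714 [ 0.319  0.498  0.257  1.852 -0.168  0.813  2.319]
top False
side [([0.517, -0.0273, 0.0015], 0.57)]
6316
(array([512.7, -28. ]), 224.2, 172.3, -5.23)
[(array([ 475.1, -308.4]), 143.4, 102.7, 5.19)]
```

View pics/w4.png

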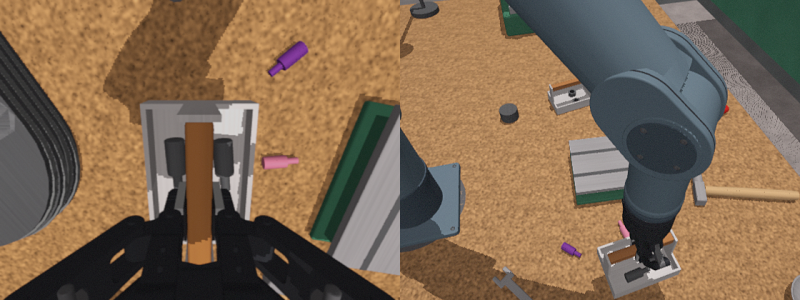

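The tray is held level and both punches are inside (wrist half, (175,155) and (223,155)). The side half shows the tray clear of the bench. I'll carry it to the stand on a smooth profile.

play_rows --motion '[{"tx": -1,"ty": 3,"tz": 0,"ax": 0,"ay": 0,"az": 0.002},{"tx": -2.5,"ty": 10,"tz": 0,"ax": 0,"ay": 0,"az": 0.007},{"tx": -5.5,"ty": 22,"tz": 0,"ax": 0,"ay": 0,"az": 0.015},{"tx": -9.5,"ty": 38,"tz": 0,"ax": 0,"ay": 0,"az": 0.025},{"tx": -14.5,"ty": 59,"tz": 0,"ax": 0,"ay": 0,"az": 0.039},{"tx": -21,"ty": 84,"tz": 0,"ax": 0,"ay": 0,"az": 0.055},{"tx": -27.5,"ty": 112,"tz": 0,"ax": 0,"ay": 0,"az": 0.074},{"tx": -35,"ty": 141,"tz": 0,"ax": 0,"ay": 0,"az": 0.093},{"tx": -42,"ty": 170,"tz": 0,"ax": 0,"ay": 0,"az": 0.112},{"tx": -49,"ty": 198,"tz": 0,"ax": 0,"ay": 0,"az": 0.131},{"tx": -55,"ty": 223,"tz": 0,"ax": 0,"ay": 0,"az": 0.147},{"tx": -60,"ty": 244,"tz": 0,"ax": 0,"ay": 0,"az": 0.161},{"tx": -64,"ty": 260,"tz": 0,"ax": 0,"ay": 0,"az": 0.172},{"tx": -67,"ty": 272,"tz": 0,"ax": 0,"ay": 0,"az": 0.18},{"tx": -69,"ty": 279,"tz": 0,"ax": 0,"ay": 0,"az": 0.184},{"tx": -69.5,"ty": 282,"tz": 0,"ax": 0,"ay": 0,"az": 0.186},{"tx": -69.5,"ty": 282,"tz": 0,"ax": 0,"ay": 0,"az": 0.186},{"tx": -69.5,"ty": 282,"tz": 0,"ax": 0,"ay": 0,"az": 0.186}]'

```text
time_s: 10.38
tool_pos: [0.511, -0.0289, 0.1773]
eef_rot: [-0.158, -3.138, 0.0]
wrist_force: [0.6, 0.3, -4.8]
opening: 0.0151
grip_force: 58.6
```

Run:
```python
from h import *
s=observe();print(s['time_s'],s['tool_pos'],s['wrist_force'],s['opening']);Y=R.from_rotvec(s['eef_rot']).as_matrix()[:,1];print('bar yaw',np.degrees(np.arctan2(Y[1],Y[0]))-90, R.from_rotvec(s['eef_rot']).as_matrix()[:,2])
m=cams.camera_model("wrist");im=cams.snapshot("wrist");cv2.imwrite("pics/w5.png",im[:,:,::-1]);np.savez("w5",im=im,**m)
for q in("stand","punch_tray","punch_a"): print(q,[(np.round(d['at'],4).tolist(),round(d['p'],2)) for d in spotter.place_of("wrist",q)][:3])
# side-view check of the stand top corners (first side picture)
print(onz(cams.camera_model("side"),[[237,196],[347,187],[367,257],[245,270]],.06).round(4),onz(cams.camera_model("side"),[[237,196],[347,187],[367,257],[245,270]],.06).mean(0))
```

```text
10.375 [ 0.51095346 -0.02885813  0.17729778] [ 0.5882188   0.26160946 -4.76424259] 0.015083407923474564
bar yaw -5.770291506193416 [-1.95283261e-05 -2.92458498e-04 -9.99999957e-01]
stand []
punch_tray [([0.5122, -0.0297, 0.0997], 0.78)]
punch_a [([0.4858, -0.1978, 0.0085], 0.89), ([0.5084, -0.0081, 0.1097], 0.76), ([0.3593, -0.2188, 0.0126], 0.71)]
[[ 0.4137  0.066   0.06  ]
 [ 0.6288  0.0347  0.06  ]
 [ 0.6033 -0.1309  0.06  ]
 [ 0.3923 -0.1034  0.06  ]] [ 0.50953298 -0.03339884  0.06      ]
```

View pics/w5.png

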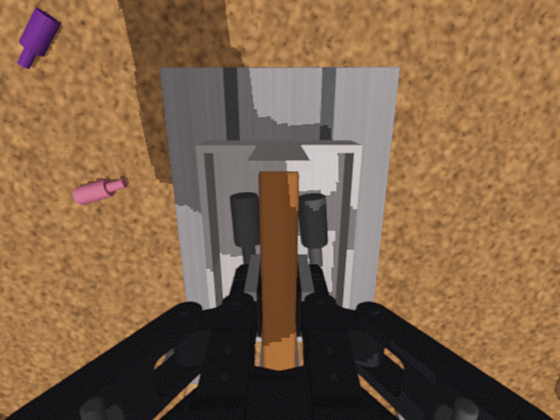

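The view shows the stand's -x edge at row 68, from (160,68) to (398,68), and its sides running down to (189,300) and (374,300). The tray rim edge runs from (197,147) to (361,147), parallel to the stand edge, and both punches are inside. Next I'll work out the residual offset from these edges.

Run:
```python
from h import *
m=dict(np.load("w5.npz"))
P=onz(m,[[160,68],[398,68],[189,300],[374,300]],.06)[:,:2]; Q=onz(m,[[197,147],[361,147]],.127)[:,:2]
a=np.radians(-5.7);X=np.array([np.cos(a),np.sin(a)])
print(P.round(4),np.linalg.norm(P[0]-P[1]),np.linalg.norm(P[2]-P[3]))
for i,j in((0,2),(1,3)): d=P[j]-P[i];print('side yaw',np.degrees(np.arctan2(d[1],d[0])))
d=P[1]-P[0];print('edge yaw',np.degrees(np.arctan2(d[1],d[0]))-90)
print('stand c',(P[0]+P[1])/2+.11*X)
d=Q[1]-Q[0];print('tray',np.linalg.norm(d),np.degrees(np.arctan2(d[1],d[0]))-90,'c',Q.mean(0)+.065*X)
```

```text
[[ 0.3946 -0.1017]
 [ 0.4115  0.0647]
 [ 0.5844 -0.1181]
 [ 0.601   0.0474]] 0.16733544107006887 0.16628596380204122
side yaw -4.918509024372306
side yaw -5.234013685170523
edge yaw -5.777826571715963
stand c [ 0.51248432 -0.02943134]
tray 0.08895366657402949 -5.771015254427013 c [ 0.51443794 -0.0297044 ]
```

play_rows --motion '[{"tx": 0.5,"ty": 0,"tz": 1,"ax": 0,"ay": 0,"az": 0},{"tx": 1,"ty": 0,"tz": 4,"ax": 0,"ay": 0,"az": 0},{"tx": 1.5,"ty": 0,"tz": 9,"ax": 0,"ay": 0,"az": 0},{"tx": 1.5,"ty": 0,"tz": 15,"ax": 0,"ay": 0,"az": 0},{"tx": 1.5,"ty": 0,"tz": 21,"ax": 0,"ay": 0,"az": 0},{"tx": 1.5,"ty": 0,"tz": 26,"ax": 0,"ay": 0,"az": 0},{"tx": 1.5,"ty": 0,"tz": 30,"ax": 0,"ay": 0,"az": 0},{"tx": 1.5,"ty": 0,"tz": 33,"ax": 0,"ay": 0,"az": 0},{"tx": 1.5,"ty": 0,"tz": 35,"ax": 0,"ay": 0,"az": 0},{"tx": 1.5,"ty": 0,"tz": 36,"ax": 0,"ay": 0,"az": 0},{"tx": 1.5,"ty": 0,"tz": 37,"ax": 0,"ay": 0,"az": 0},{"tx": 1.5,"ty": 0,"tz": 37,"ax": 0,"ay": 0,"az": 0}]'

```text
time_s: 12.08
tool_pos: [0.5096, -0.028, 0.1403]
eef_rot: [0.157, 3.138, 0.0]
wrist_force: [-0.6, -0.1, -5.3]
opening: 0.0148
grip_force: 58.6
```

play_rows --motion '[{"tx": 0,"ty": 0,"tz": 0.7,"ax": 0,"ay": 0,"az": 0},{"tx": 0,"ty": 0,"tz": 1.4,"ax": 0,"ay": 0,"az": 0},{"tx": 0,"ty": 0,"tz": 2,"ax": 0,"ay": 0,"az": 0},{"tx": 0,"ty": 0,"tz": 2,"ax": 0,"ay": 0,"az": 0}]'

```text
time_s: 12.58
tool_pos: [0.5095, -0.0281, 0.1383]
eef_rot: [-0.157, -3.138, 0.0]
wrist_force: [-0.1, -1.4, -6.3]
opening: 0.015
grip_force: 58.6
```

play_rows --motion '[{"tx": 0,"ty": 0,"tz": 0.4,"ax": 0,"ay": 0,"az": 0},{"tx": 0,"ty": 0,"tz": 0.8,"ax": 0,"ay": 0,"az": 0},{"tx": 0,"ty": 0,"tz": 0.8,"ax": 0,"ay": 0,"az": 0},{"tx": 0,"ty": 0,"tz": 0.8,"ax": 0,"ay": 0,"az": 0}]'

```text
time_s: 13.08
tool_pos: [0.5095, -0.0281, 0.1375]
eef_rot: [-0.157, -3.138, 0.0]
wrist_force: [0.5, -0.7, -5.8]
opening: 0.0149
grip_force: 58.6
```

play_rows --motion '[{"tx": 0,"ty": 0,"tz": 0.4,"ax": 0,"ay": 0,"az": 0},{"tx": 0,"ty": 0,"tz": 0.8,"ax": 0,"ay": 0,"az": 0},{"tx": 0,"ty": 0,"tz": 0.8,"ax": 0,"ay": 0,"az": 0}]'

```text
time_s: 13.45
tool_pos: [0.5096, -0.028, 0.1374]
eef_rot: [0.157, 3.138, 0.001]
wrist_force: [-3.6, 0.6, 6.2]
opening: 0.0152
grip_force: 60.3
```

The tray has made contact, so I'll open the gripper.

play_rows --claw -1 --motion '[{"tx": 0,"ty": 0,"tz": -0.2,"ax": 0,"ay": 0,"az": 0},{"tx": 0,"ty": 0,"tz": -0.2,"ax": 0,"ay": 0,"az": 0},{"tx": 0,"ty": 0,"tz": -0.2,"ax": 0,"ay": 0,"az": 0},{"tx": 0,"ty": 0,"tz": -0.2,"ax": 0,"ay": 0,"az": 0},{"tx": 0,"ty": 0,"tz": -0.2,"ax": 0,"ay": 0,"az": 0},{"tx": 0,"ty": 0,"tz": -0.2,"ax": 0,"ay": 0,"az": 0},{"tx": 0,"ty": 0,"tz": -0.2,"ax": 0,"ay": 0,"az": 0},{"tx": 0,"ty": 0,"tz": -4,"ax": 0,"ay": 0,"az": 0},{"tx": 0,"ty": 0,"tz": -12,"ax": 0,"ay": 0,"az": 0},{"tx": 0,"ty": 0,"tz": -25,"ax": 0,"ay": 0,"az": 0},{"tx": 0,"ty": 0,"tz": -45,"ax": 0,"ay": 0,"az": 0},{"tx": 0,"ty": 0,"tz": -70,"ax": 0,"ay": 0,"az": 0},{"tx": 0,"ty": 0,"tz": -100,"ax": 0,"ay": 0,"az": 0},{"tx": 0,"ty": 0,"tz": -130,"ax": 0,"ay": 0,"az": 0},{"tx": 0,"ty": 0,"tz": -145,"ax": 0,"ay": 0,"az": 0},{"tx": 0,"ty": 0,"tz": -150,"ax": 0,"ay": 0,"az": 0},{"tx": 0,"ty": 0,"tz": -150,"ax": 0,"ay": 0,"az": 0}]'

```text
time_s: 15.58
tool_pos: [0.5092, -0.028, 0.2863]
eef_rot: [-0.156, -3.137, 0.0]
wrist_force: [0.1, 0.1, -0.2]
opening: 0.0855
grip_force: 0.0
```

Run:
```python
from h import *
s=observe();print(s['time_s'],s['tool_pos'],s['wrist_force'],s['opening'])
m=cams.camera_model("wrist");im=cams.snapshot("wrist");cv2.imwrite("pics/w6.png",im[:,:,::-1]);np.savez("w6",im=im,**m)
for q in("stand","punch_tray","punch_a"): print(q,[(np.round(d['at'],4).tolist(),round(d['p'],2)) for d in spotter.place_of("wrist",q)][:4])
k=spotter.masks_of("wrist","stand")
if k: print(rect(m,k[0]['mask'],.06))
```

```text
15.575 [ 0.50923522 -0.02798436  0.28626396] [ 0.05434377  0.07686378 -0.22578198] 0.08550064893201192
stand []
punch_tray [([0.5136, -0.0269, 0.0589], 0.95)]
punch_a [([0.4867, -0.2002, 0.0096], 0.93), ([0.5072, -0.0037, 0.0728], 0.86), ([0.3572, -0.2183, 0.0123], 0.82), ([0.5022, -0.0467, 0.0732], 0.64)]
(array([510.9, -29.3]), 219.6, 171.0, -5.71)
```

View pics/w6.png

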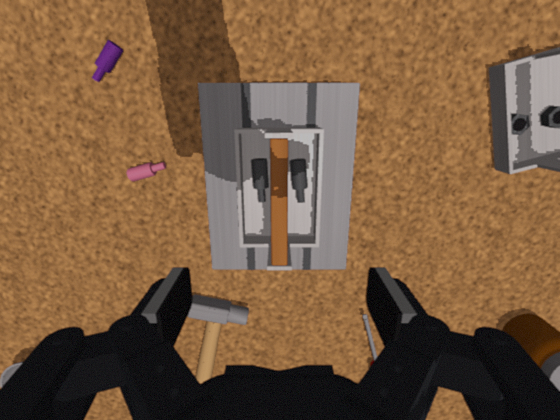

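The tray stands level on the stand, with its rim from (237,130) to (322,245) and the stand from (200,83) to (358,268). It is parallel and within about 3 mm of centre, both punches are inside, and the gripper is clear of everything.

```bash
python3 -c "
from station import close_job
print(close_job())"
```

```text
the job is handed in; nothing more can be done
None
```

The punch tray is set down and released on the stand, about 3 mm from its centre and parallel to its long sides, with both punches still inside, and the job was handed in at about 16 s.

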